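Demagnetise a batch of steel collars

TASK

Thread all the steel collars that are on the bench onto the demagnetiser's post, widest at the bottom and narrowest on top, each fully home, and let go of them. Then, with them on the post, turn the dial until its white pointer meets the red marker, press the green button fully down for a moment, and turn the dial back to the blue zero line. Finally unload all the collars into the yellow tray, side by side and flat on its floor, and leave the other things on the bench where they are.

Things in the scene. Friction and masses are not known exactly. Their poses are not given: they have to be found in the camera images.
- collar_62: steel collar (thick ring) with blue colour band round its rim; outer diameter 62 mm, bore 20 mm, 16 mm high; 330 g; origin at its centre (8 mm above its underside), z along its axis. May be absent.
- collar_54: steel collar (thick ring) with orange colour band round its rim; outer diameter 54 mm, bore 20 mm, 16 mm high; 245 g; origin at its centre (8 mm above its underside), z along its axis. May be absent.
- collar_46: steel collar (thick ring) with white colour band round its rim; outer diameter 46 mm, bore 20 mm, 16 mm high; 170 g; origin at its centre (8 mm above its underside), z along its axis. May be absent.
- collar_38: steel collar (thick ring) with red colour band round its rim; outer diameter 38 mm, bore 20 mm, 16 mm high; 105 g; origin at its centre (8 mm above its underside), z along its axis. May be absent.
- unit: bench demagnetiser, a fixed grey box 250 mm (x) by 190 mm (y) by 50 mm high, origin at the centre of its underside, z up. On its top: the steel post at local (55, -35) mm, the dial at (-65, 35) mm, the green start button at (60, 60) mm
- post_seat (a point): centre of the foot of the upright steel post, on the top face of the unit; post diameter 16 mm, 62 mm tall, its last 10 mm tapering to 6 mm
- dial (a joint): angle of the black dial, rad: 0 with its pointer on the blue zero line (end stop), growing as it is turned clockwise seen from above, to 4.5
- dial_grip (a point): on the dial's axis at the height to grip (34 mm above the unit's top). The grip is an upright bar 48 mm long, 14 mm wide, its top 41 mm above the unit's top, standing on a round disc of 60 mm diameter whose top is 11 mm above the unit's top; the bar lies along the line from the axis to the pointer
- dial_pointer (a point): just outside the dial disc's rim, 34 mm from the axis, in line with the dial's white pointer line (white stripes on the disc's rim and on one half of the bar's top); turns with the dial
- marker_tip (a point): tip of the red marker on the dark scale round the dial, 34 mm from the dial's axis, level with dial_pointer; it stays put and only the eye meets it (nothing to touch)
- start (a joint): travel of the green start button, m: 0 up, 0.006 fully down; a spring returns it; 5 N pushes it fully down
- start_top (a point): centre of the top of the green button (28 mm diameter)
- tray: fixed yellow tray, 270 mm (x) by 180 mm (y), walls 26 mm high and 4 mm thick, floor 4 mm thick; origin at the centre of its underside
- fitting: bystander: turned steel fitting standing upright, 22 mm diameter, 38 mm high, origin under its foot
- wrench: bystander: steel wrench lying flat, 180 mm long, origin at its middle
- screwdriver: bystander: red screwdriver lying, 200 mm long, origin at its middle
- oil_bottle: bystander: white plastic bottle, 56 mm diameter, 110 mm high, origin under its foot
- grease_tin: bystander: tin, 80 mm diameter, 70 mm high, origin under its foot
- gauge_block: bystander: dark wooden block 90 by 50 by 30 mm with steel pins, origin under its centre
Things that resemble listed ones, but are neither listed nor needed, are in the scene too. What is shaped like the collar_54 but black or purple is not meant.

How it is judged:
On the way, in this order (a step that is already met when the one before it is completed fails the run):
1. all collars present are home on the post, widest lowest, and released (horizontal distance between each of collar_62, collar_54, collar_46, collar_38 and post_seat below 0.005 m and z of collar_62 in the frame of post_seat below 0.011 m and angle between the z axis of each of collar_62, collar_54, collar_46, collar_38 and the z axis of unit, either way round below 0.07 rad and z of collar_54 in the frame of post_seat below 0.027 m and z of each of collar_46, collar_38 in the frame of post_seat below 0.043 m and z of each of collar_54, collar_46, collar_38 in the frame of collar_62 above 0.01 m and z of each of collar_46, collar_38 in the frame of collar_54 above 0.01 m and z of collar_38 in the frame of collar_46 above 0.01 m and contact force between the fingers and collar_62 below 0.3 N and contact force between the fingers and collar_54 below 0.3 N and contact force between the fingers and collar_46 below 0.3 N and contact force between the fingers and collar_38 below 0.3 N), for 0.2 s.
2. with the collars on the post, the dial's pointer is on the red marker (horizontal distance between each of collar_62, collar_54, collar_46, collar_38 and post_seat below 0.005 m and z of collar_62 in the frame of post_seat below 0.011 m and angle between the z axis of each of collar_62, collar_54, collar_46, collar_38 and the z axis of unit, either way round below 0.07 rad and z of collar_54 in the frame of post_seat below 0.027 m and z of each of collar_46, collar_38 in the frame of post_seat below 0.043 m and z of each of collar_54, collar_46, collar_38 in the frame of collar_62 above 0.01 m and z of each of collar_46, collar_38 in the frame of collar_54 above 0.01 m and z of collar_38 in the frame of collar_46 above 0.01 m and distance between dial_pointer and marker_tip below 0.006 m), for 0.2 s.
3. the green button is pressed while the dial is on the marker and the collars are on the post (all of step 2 and value of joint start above 0.0045 m), for 0.05 s.
4. the dial is back at zero with the collars still on the post (horizontal distance between each of collar_62, collar_54, collar_46, collar_38 and post_seat below 0.005 m and z of collar_62 in the frame of post_seat below 0.011 m and angle between the z axis of each of collar_62, collar_54, collar_46, collar_38 and the z axis of unit, either way round below 0.07 rad and z of collar_54 in the frame of post_seat below 0.027 m and z of each of collar_46, collar_38 in the frame of post_seat below 0.043 m and z of each of collar_54, collar_46, collar_38 in the frame of collar_62 above 0.01 m and z of each of collar_46, collar_38 in the frame of collar_54 above 0.01 m and z of collar_38 in the frame of collar_46 above 0.01 m and value of joint dial below 0.15 rad), for 0.2 s.
At the end, for the whole second after the job is handed in: every collar present lies flat (within 0.08 rad) and at rest on the tray floor (centre under 15.5 mm above the tray underside, within 115 mm lengthways and 75 mm crossways of its centre); dial below 0.15 rad. On the way the pointer came within 6 mm of the marker tip (value of joint dial below 0.15 rad and x of collar_62 in the frame of tray between -0.115 and 0.115 m and y of collar_62 in the frame of tray between -0.075 and 0.075 m and z of each of collar_62, collar_54, collar_46, collar_38 in the frame of tray below 0.0155 m and angle between the z axis of each of collar_62, collar_54, collar_46, collar_38 and the z axis of tray, either way round below 0.08 rad and linear speed of each of collar_62, collar_54, collar_46, collar_38 below 0.02 m/s and x of collar_54 in the frame of tray between -0.115 and 0.115 m and y of collar_54 in the frame of tray between -0.075 and 0.075 m and x of collar_46 in the frame of tray between -0.115 and 0.115 m and y of collar_46 in the frame of tray between -0.075 and 0.075 m and x of collar_38 in the frame of tray between -0.115 and 0.115 m and y of collar_38 in the frame of tray between -0.075 and 0.075 m); the robot touches nothing.
It fails at once if the fitting is moved more than 60 mm (distance of fitting from where it was at the start of the episode above 0.06 m).
It fails at once if any other bystander is moved more than 50 mm (distance of any of wrench, screwdriver, oil_bottle, grease_tin, gauge_block from where it was at the start of the episode above 0.05 m).
Of collar_62, collar_54, collar_46, collar_38 only 2 to 3 are there at a start; the rules pass over those that are not, and their reading is None.
At some moment in a run one of collar_62, collar_54, collar_46, collar_38 may be knocked a few centimetres aside while the robot is not near it.
Once in a run the grip may slacken for a moment while it holds something.
It also fails if it takes over 210 s, if anything falls off the work surface, if the arm or the gripper's body presses on something with over 40 N, if the wrist force passes 120 N, or if a joint passes its speed limit or range.

ROBOT

A 6-joint arm with a two-finger parallel gripper is mounted at the origin on the work surface. World frame = base frame: x ahead of the robot, y to its left, z up, the work surface at z = 0. Lengths are in m, angles in rad, forces in N, time in s.
With the tool pointing down it reaches from about 0.35 to 0.775 m from the base axis. Payload 7.3 kg.
Tool frame: the origin (TCP) lies midway between the tips of the shut fingers; the grasp point (between the pads) lies 19 mm behind it (tcp_to_grasp is the distance from the TCP to the grasp point, in m); z points along the fingers, y is the line along which they close (so a half turn about z gives the same grasp; the last joint's range is limited). The gripper opens to 92 mm and grips with 3 to 60 N. Pads are 19 mm wide; open, the fingers measure 130 mm over their backs; the gripper's body (75 mm by 190 mm) begins 47 mm behind the grasp point.
Start: joints at [1.123, 0.342, 1.524, -0, 1.275, -0.146], TCP at [0.156, 0.501, 0.227] pointing down, gripper open.
Joint ranges: [-2.53, 2.53], [-0.77, 2.02], [0.04, 2.7], [-1, 4.14], [0.28, 2.66], [-3.11, 3.11]. Speed limits (rad/s): [2.57, 2.57, 3.14, 3.14, 3.14, 3.14].

INTERFACE

Orientations are given as [roll, pitch, yaw] about the fixed x, y, z axes, in that order (R = Rz(yaw) Ry(pitch) Rx(roll)).
In Python, from cell import observe, read_camera, calibration, hand_in, tcp_to_grasp gives the robot as it stands.
- The arm moves only by the tool send_rows, never from a script. Its argument "targets" is a list of rows, each a list of 5 numbers: the opening, from 0 (shut) to 1 (fully open), then the shift along the world's x, y, z in m, then the turn about the world's z in rad. A call has 1 to 5 rows; each row shifts and turns the commanded pose from where the row before left it; what a row does not reach is not made up. A row lasts 1/10 s, in which the tool goes at most 50 mm and 8.59 degrees, less where a joint would pass 70% of its speed; a pose out of reach is approached as far as the arm can. A call is refused whole if a number of a shift passes 0.05 or a number of a turn 0.15, either way. A call with a gripper value outside its range is refused whole. The fingers move at their own pace and stop on an object; "grip_force" is the grip in N (left out, the last holds). Time passes only in rows, so rows that do not move let the fingers close. It gives the time, the measured TCP pose, the force, the opening and the grip force at its end, in the units of the state.
- observe(): the state, without advancing time (a new reading comes with each control period).
- read_camera(name): name is "scene" or "top"; returns (picture, depth): 480x640x3 uint8, red, green, blue; 480x640 float32, m along the optical axis (not along the pixel's ray), 0 where there is no reading.
- calibration(name): a dict with "intrinsics" (3x3 intrinsics, pixels), "k1" (the pictures are not rectified: a ray, as slopes to the right and down, at radius r is drawn at 1 + k1 r^2 times it, then the intrinsics apply), "world_to_cam" (4x4, takes a point from world to camera coordinates). Camera axes: x right, y up, looking along -z (the intrinsics and any distortion apply to the point x, -y, -z); pixel columns grow to the right and rows downward; lengths in m; the calibration is good to about 2 mm. A picture is of the moment at which its call begins. calibration takes no time and is no camera call.
- hand_in(): hands the job in; it is judged then, once.
The state is a dict: "time": time; "qpos": joint angles; "qvel": joint speeds; "joint_efforts": joint torques, N m; "tool_pos": TCP position; "tool_rot": TCP orientation; "contact_force": force on the tool from outside, world axes, zero at the start; "torque": the same for the moment, N m; "opening": finger opening in m; "grip_force": force on a finger pad.
Only numpy, scipy, OpenCV 4.12 (cv2) and the standard library are available. Lean on these libraries where they do the work, as an engineer would, in place of code of your own. Each camera call takes 0.05 s, during which the arm holds its last target. There are 200 camera calls.

## Working session

There is one attempt and no reset: what is moved stays moved. The work goes in short steps, Python scripts to look and compute and a tool call to move; the robot and the scene stay as the last step left them, time stands still between calls to the robot, and variables do not carry over. Pictures are saved under pics/ and viewed, at most 14 in all, crops included, and the job is handed in when it is done.

Besides the shell and the picture viewer there is one more tool, called after "Call:" as name(argument=value, ...) on one line, values as JSON. send_rows: Moves the arm, as the interface text tells. Its arguments: {"type":"object","properties":{"targets":{"type":"array","items":{"type":"array","items":{"type":"number"}}},"grip_force":{"type":"number"}},"required":["targets"]}

```bash
mkdir -p pics; ls; cat > h.py <<'E'
import numpy as np, cv2
from cell import *
def undist(cal,uv):
    K=np.array(cal["intrinsics"]);k=cal["k1"]
    return cv2.undistortPoints(np.array(uv,float).reshape(-1,1,2),K,np.array([k,0,0,0.])).reshape(-1,2)
def ray(cal,uv):
    T=np.array(cal["world_to_cam"]);R=T[:3,:3];t=T[:3,3]
    p=undist(cal,uv);d=np.c_[p[:,0],-p[:,1],-np.ones(len(p))]
    return -R.T@t, d@R   # origin, dirs (depth along axis=1)
def onplane(cal,uv,z):
    o,d=ray(cal,uv);s=(z-o[2])/d[:,2];return o+d*s[:,None]
def bydepth(cal,depth,uv):
    o,d=ray(cal,uv);z=np.array([depth[int(round(v)),int(round(u))] for u,v in uv]);return o+d*z[:,None]
def proj(cal,P):
    T=np.array(cal["world_to_cam"]);P=np.atleast_2d(P);c=P@T[:3,:3].T+T[:3,3]
    return cv2.projectPoints(np.c_[c[:,0],-c[:,1],-c[:,2]],np.zeros(3),np.zeros(3),np.array(cal["intrinsics"]),np.array([cal["k1"],0,0,0.]))[0].reshape(-1,2)
def allpts(cal,depth):
    v,u=np.mgrid[:480,:640];o,d=ray(cal,np.c_[u.ravel(),v.ravel()]);return (o+d*depth.reshape(-1,1)).reshape(480,640,3)
def tri(c1,uv1,c2,uv2):
    o1,d1=ray(c1,[uv1]);o2,d2=ray(c2,[uv2]);d1=d1[0];d2=d2[0]
    s=np.linalg.lstsq(np.c_[d1,-d2],o2-o1,rcond=None)[0];a=o1+d1*s[0];b=o2+d2*s[1];return (a+b)/2,np.linalg.norm(a-b)
E
python3 - <<'E'
from h import *
for n in("scene","top"):
    im,d=read_camera(n);cv2.imwrite(f"pics/{n}0.png",im[:,:,::-1]);np.savez(f"pics/{n}0.npz",im=im,d=d)
    c=calibration(n);o,_=ray(c,[[320,240]]);print(n,np.round(o,3),c["k1"],np.array(c["intrinsics"])[0])
print(observe(),tcp_to_grasp)
E
```

```text
pics
scene [ 1.179 -0.183  0.956] -0.016526650723913947 [452.10601243   0.         317.9772838 ]
top [ 0.39  -0.005  1.211] -0.09016173111027198 [499.07202641   0.         320.62286618]
{'time': 0.1, 'qpos': array([ 1.12301571e+00,  3.42647689e-01,  1.52487149e+00, -2.82216363e-06,
        1.27540513e+00, -1.45981934e-01]), 'qvel': array([-0.00091869,  0.00032436, -0.0031789 ,  0.00055368, -0.00016202,
        0.00087594]), 'joint_efforts': array([ 2.65386749e-03, -4.31999409e+01, -2.44699985e+01,  7.20957876e-02,
        5.25317097e-02, -6.72427882e-05]), 'tool_pos': array([0.15587093, 0.50096956, 0.22613469]), 'tool_rot': array([-3.14027476e+00, -1.91038987e-04,  2.83979467e+00]), 'contact_force': array([-0.27966522, -0.10785874, -0.15738115]), 'torque': array([-0.0160756 , -0.00716006,  0.0004574 ]), 'grip_force': 0.0, 'opening': 0.09157452609038037} 0.0188
```

View pics/scene0.png

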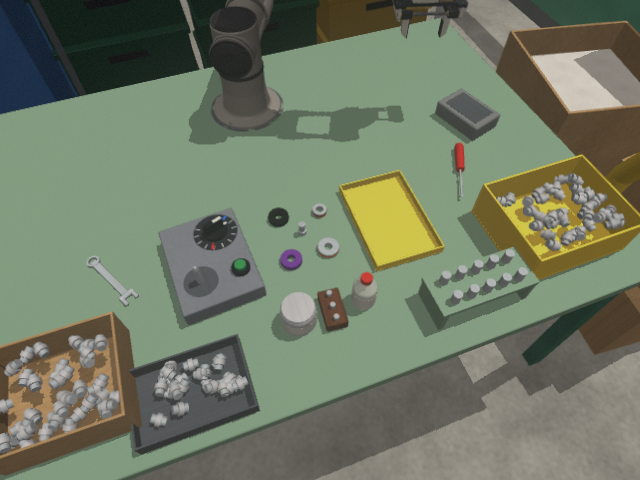

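View pics/top0.png

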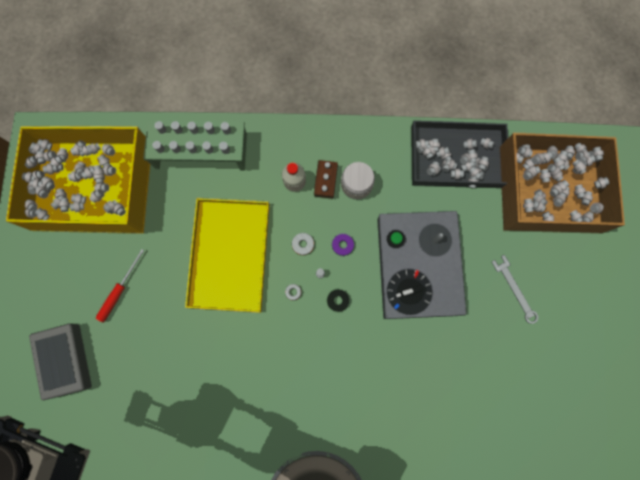

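Scene: candidates for collars are rings at top (303,244), (293,292) [greyish, likely ours], (343,244) purple and (338,300) black [decoys]. Two real collars seem to be present. The fitting (321,272) stands between them. The unit is at (422,265), the tray at (228,256). The check is one close crop of the rings.

```bash
python3 - <<'E'
from h import *
S=np.load("pics/scene0.npz");T=np.load("pics/top0.npz");cs=calibration("scene");ct=calibration("top")
a=cv2.resize(S["im"][190:275,260:360],(600,510),interpolation=cv2.INTER_CUBIC)
cv2.imwrite("pics/crop1.png",a[:,:,::-1])
a=cv2.resize(T["im"][200:325,370:475],(588,700),interpolation=cv2.INTER_CUBIC)[:,:]
b=cv2.resize(S["im"][200:325,150:275],(590,590),interpolation=cv2.INTER_CUBIC)
cv2.imwrite("pics/crop2.png",np.hstack([cv2.resize(a,(390,464)),cv2.resize(b,(400,464))])[:,:,::-1])
P=allpts(ct,T["d"]);
for n,u,v in [("ringA",303,235),("ringB",293,285),("purple",343,235),("black",338,291),("unit",450,300),("unit2",390,220),("tray",228,256),("fit",321,272),("table",320,340),("post",440,237),("button",396,239),("bar",407,293)]:
    print(n,np.round(P[v,u],4))
# heights mask
z=P[:,:,2];PS=allpts(cs,S["d"])
for n,(u0,u1,v0,v1),lo,hi in [("A",(288,318,229,259),.008,.03),("B",(282,306,280,304),.008,.03),("unit",(370,475,200,330),.042,.058)]:
    m=(z[v0:v1,u0:u1]>lo)&(z[v0:v1,u0:u1]<hi);q=P[v0:v1,u0:u1][m];print(n,len(q),np.round(q.mean(0),4),np.round(np.ptp(q,axis=0),4),np.round(np.median(q[:,2]),4))
    zs=PS[:,:,2];c=q.mean(0);r=.15 if n=="unit" else .04
    ms=(abs(PS[:,:,0]-c[0])<r)&(abs(PS[:,:,1]-c[1])<r)&(zs>lo)&(zs<hi);q=PS[ms];print("  scene",len(q),np.round(q.mean(0),4),np.round(np.ptp(q,axis=0),4),np.round(np.percentile(q[:,2],80),4))
E
```

```text
ringA [0.6238 0.0499 0.0178]
ringB [0.5013 0.0699 0.0171]
purple [ 0.6266 -0.0476  0.0165]
black [ 0.4897 -0.0382  0.0177]
unit [ 0.4722 -0.299   0.0488]
unit2 [ 0.6587 -0.1576  0.0529]
tray [0.5694 0.2333 0.0035]
fit [0.5316 0.0035 0.04  ]
table [ 0.3729  0.0019 -0.0005]
post [ 0.6087 -0.2629  0.1122]
button [ 0.6091 -0.169   0.0729]
bar [ 0.4825 -0.1906  0.0948]
A 341 [0.6019 0.051  0.0164] [0.0539 0.058  0.0143] 0.0164
  scene 316 [0.6046 0.0477 0.0164] [0.0545 0.0543 0.0152] 0.0187
B 139 [0.4854 0.0708 0.0162] [0.0335 0.0361 0.0138] 0.0162
  scene 137 [0.4866 0.0673 0.0155] [0.0399 0.0424 0.015 ] 0.0185
unit 7488 [ 0.5558 -0.2361  0.0508] [0.2591 0.2048 0.0159] 0.0508
  scene 6501 [ 0.5704 -0.239   0.0512] [0.2594 0.2023 0.0159] 0.0528
```

View pics/crop1.png

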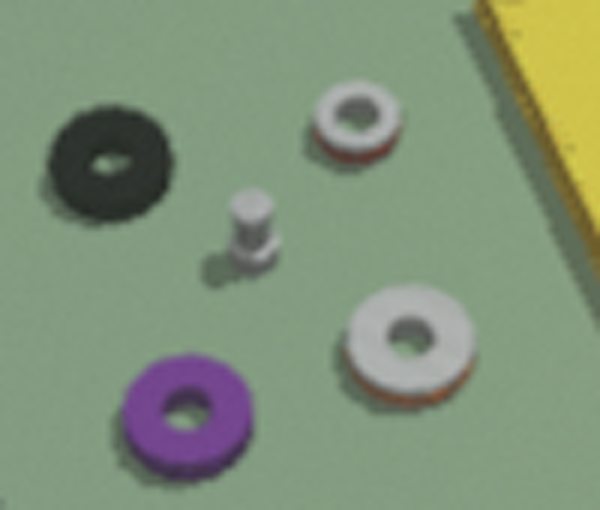

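View pics/crop2.png

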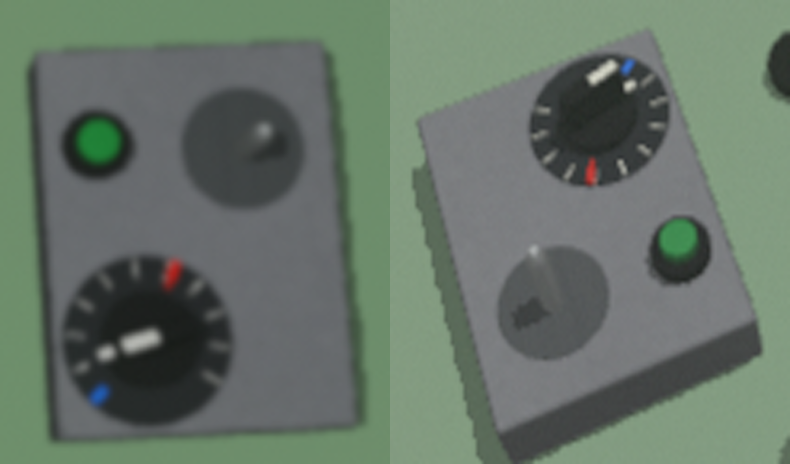

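The crop shows the orange-banded ring at scene (328,247) = collar_54 and the red-banded ring at (319,210) = collar_38. Purple (291,259) and black (278,217) are decoys. Dial: blue zero, pointer just clockwise of it, red marker about a third of a turn on. Next I measure the features from both views.

```bash
cat >> h.py <<'E'
def blob(m,lo=6):
    n,l,s,c=cv2.connectedComponentsWithStats(m.astype(np.uint8));return [(int(s[i,4]),np.round(c[i],2)) for i in range(1,n) if s[i,4]>=lo]
def ringfit(P,c0,r,zlo,zhi):
    m=(np.hypot(P[:,:,0]-c0[0],P[:,:,1]-c0[1])<r)&(P[:,:,2]>zlo)&(P[:,:,2]<zhi);return m
E
python3 - <<'E'
from h import *
D={n:np.load(f"pics/{n}0.npz") for n in("scene","top")};C={n:calibration(n) for n in D}
win={"scene":(150,275,200,325),"top":(370,475,200,325)}
for n in D:
    u0,u1,v0,v1=win[n];im=D[n]["im"];sub=im[v0:v1,u0:u1];h=cv2.cvtColor(sub,cv2.COLOR_RGB2HSV);H,S,V=[h[:,:,i].astype(int) for i in range(3)]
    P=allpts(C[n],D[n]["d"])[v0:v1,u0:u1]
    inb=(abs(P[:,:,0]-.56)<.13)&(abs(P[:,:,1]+.237)<.11)&(P[:,:,2]>.04)
    for nm,m in [("red",((H<8)|(H>172))&(S>120)&inb),("blue",(H>100)&(H<125)&(S>120)&inb),("green",(H>45)&(H<85)&(S>130)&inb),("white",(V>150)&(S<60)&inb),("scale",(V<60)&inb),("postdisc",(V>60)&(V<88)&(S<60)&inb)]:
        for a,c in blob(m,8):
            uv=c+[u0,v0];w=onplane(C[n],[uv],{"green":.073,"white":.091}.get(nm,.051))[0];print(n,nm,a,uv,np.round(w,4))
    # unit top face
    m=(abs(P[:,:,2]-.0508)<.006)&inb
    q=P[m];(cx,cy),(w,hh),ang=cv2.minAreaRect((q[:,:2]*1000).astype(np.float32));print(n,"rect",cx,cy,w,hh,ang)
    z=np.where(inb,P[:,:,2],0);i=np.argwhere(z>.1);print("tip",[(int(b+u0),int(a+v0)) for a,b in i],np.round(P[z>.1],3).tolist()[:6])
# tray, collars
P=allpts(C["top"],D["top"]["d"]);im=D["top"]["im"];h=cv2.cvtColor(im,cv2.COLOR_RGB2HSV)
m=(h[:,:,0]>20)&(h[:,:,0]<35)&(h[:,:,1]>150);m[:,:175]=0;m[:190]=0;ys,xs=np.nonzero(m);
w=P[m];q=w[w[:,2]<.008];(cx,cy),a,b=cv2.minAreaRect((q[:,:2]*1000).astype(np.float32));print("tray floor",cx,cy,a,b,np.median(q[:,2]))
w=w[w[:,2]>.015];(cx,cy),a,b=cv2.minAreaRect((w[:,:2]*1000).astype(np.float32));print("tray rim",cx,cy,a,b,w[:,2].max())
PS=allpts(C["scene"],D["scene"]["d"])
for nm,c0,r in [("A",(.603,.049),.04),("B",(.486,.069),.032)]:
    for n,Q in (("top",P),("scene",PS)):
        k=ringfit(Q,c0,r,.008,.03);cc,_=cv2.findContours(k.astype(np.uint8),0,1);cc=max(cc,key=len);e=cv2.fitEllipse(cc);print(nm,n,e,np.round(onplane(C[n],[e[0]],.016 if n=="top" else .012),4))
for nm,u,v in [("bottle",291,180),("tin",357,180),("block",327,178)]:print(nm,np.round(P[v,u],3))
E
```

```text
scene red 18 [212.06 246.11] [ 0.528  -0.2201  0.051 ]
scene blue 13 [223.62 217.54] [ 0.4534 -0.174   0.051 ]
scene green 77 [239.51 263.56] [ 0.6126 -0.1708  0.073 ]
scene white 23 [215.96 218.91] [ 0.4831 -0.1926  0.091 ]
scene scale 499 [213.57 231.67] [ 0.4874 -0.2073  0.051 ]
scene scale 9 [226.89 242.78] [ 0.5309 -0.1843  0.051 ]
scene scale 118 [240.7  270.02] [ 0.6165 -0.1723  0.051 ]
scene postdisc 105 [203.84 223.23] [ 0.4536 -0.2244  0.051 ]
scene postdisc 91 [228.12 229.18] [ 0.4925 -0.1719  0.051 ]
scene postdisc 14 [234.43 230.14] [ 0.5008 -0.158   0.051 ]
scene postdisc 11 [196.64 237.36] [ 0.4897 -0.2499  0.051 ]
scene postdisc 61 [203.7  244.25] [ 0.5157 -0.2379  0.051 ]
scene postdisc 22 [217.73 246.59] [ 0.5341 -0.2076  0.051 ]
scene postdisc 9 [227.44 244.22] [ 0.5355 -0.1841  0.051 ]
scene postdisc 21 [233.67 272.81] [ 0.6181 -0.1894  0.051 ]
scene postdisc 89 [193.15 284.34] [ 0.6156 -0.2835  0.051 ]
scene postdisc 157 [223.54 302.43] [ 0.684  -0.2291  0.051 ]
scene rect 555.9417114257812 -233.50457763671875 252.98324584960938 190.6217041015625 3.66685223579406
[... 2344 characters left out ...]
94 (333.9090576171875, 308.44256591796875) 87.9779052734375 1.2114365787173198
A top ((302.2972412109375, 243.98683166503906), (21.213083267211914, 21.386903762817383), 57.824684143066406) [[0.6019 0.051  0.016 ]]
A scene ((327.45001220703125, 246.68356323242188), (19.083677291870117, 21.162189483642578), 90.97638702392578) [[0.6019 0.0488 0.012 ]]
B top ((292.45623779296875, 291.6780090332031), (14.150906562805176, 14.956750869750977), 94.9151611328125) [[0.4853 0.0707 0.016 ]]
B scene ((318.53240966796875, 209.55712890625), (12.879137992858887, 13.761651992797852), 87.41834259033203) [[0.4838 0.0684 0.012 ]]
bottle [0.743 0.08  0.083]
tin [ 0.749 -0.076  0.074]
block [ 0.762 -0.005  0.042]
```

Positions: collar_54 (0.602, 0.050), collar_38 (0.485, 0.070), post (0.6135, -0.264), dial (0.4885, -0.2035). Zero is at 138°, the pointer at 106° and the marker at -21°. Button (0.612, -0.170), tray centre (0.576, 0.2355). The measured heights are 0.016 for the collars, 0.051 for the unit top and 0.111 for the post tip, which match the text. I move over collar_54.

Call:
send_rows(targets=[[1,0.032,-0.032,-0.006,0.02],[1,0.032,-0.032,-0.006,0.02],[1,0.032,-0.032,-0.006,0.02],[1,0.032,-0.032,-0.006,0.02],[1,0.032,-0.032,-0.006,0.02]], grip_force=25)

```text
time: 0.6
tool_pos: [0.3169, 0.3398, 0.1963]
tool_rot: [-3.141, -0.0, 2.941]
contact_force: [1.5, 1.0, 0.6]
opening: 0.092
grip_force: 0.0
```

Call:
send_rows(targets=[[1,0.032,-0.032,-0.006,0.02],[1,0.032,-0.032,-0.006,0.02],[1,0.032,-0.032,-0.006,0.02],[1,0.032,-0.032,-0.006,0.02],[1,0.032,-0.032,-0.006,0.02]])

```text
time: 1.1
tool_pos: [0.477, 0.1797, 0.1663]
tool_rot: [3.142, -0.0, 3.04]
contact_force: [0.3, 1.3, 0.1]
opening: 0.0922
grip_force: 0.0
```

Call:
send_rows(targets=[[0.8,0.032,-0.032,-0.006,0.02],[0.8,0.032,-0.032,-0.006,0.02],[0.8,0.032,-0.032,-0.006,0.02],[0.8,0.03,-0.032,-0.006,0.04],[0.8,0,0,0,0]])

```text
time: 1.6
tool_pos: [0.6044, 0.0489, 0.1409]
tool_rot: [-3.14, -0.0, 3.136]
contact_force: [0.4, 0.1, -0.6]
opening: 0.0734
grip_force: 0.0
```

```bash
cat >> h.py <<'E'
def collars(boxes=(( "A",(.602,.05),.06),("B",(.485,.07),.05))):
    for n in("top","scene"):
        im,d=read_camera(n);c=calibration(n);P=allpts(c,d);mx=im.max(2).astype(int);mn=im.min(2).astype(int)
        for nm,c0,r in boxes:
            k=ringfit(P,c0,r,.008,.03)&(mx>110)&(mx-mn<60)
            b=[(a,np.round(onplane(c,[x],.016)[0][:2],4).tolist()) for a,x in blob(k,25)];print(n,nm,b)
E
python3 -c "
from h import *
collars()"
```

```text
top A [(193, [0.5931, 0.0554])]
top B []
scene A [(281, [0.6034, 0.0493])]
scene B [(40, [0.4955, 0.0741])]
```

Call:
send_rows(targets=[[0.8,0,0,-0.04,0],[0.8,0,0,-0.03,0],[0.8,-0.002,0.001,-0.03,0],[0.8,0,0,0,0]])

```text
time: 2.1
tool_pos: [0.596, 0.0559, 0.0392]
tool_rot: [3.141, -0.009, 3.141]
contact_force: [-0.1, 1.0, 0.1]
opening: 0.0736
grip_force: 0.0
```

Call:
send_rows(targets=[[0.8,0,0,0,0],[0.8,0,0,0,0]])

```text
time: 2.3
tool_pos: [0.6011, 0.0549, 0.0449]
tool_rot: [3.142, 0.003, 3.14]
contact_force: [0.2, -0.5, -0.4]
opening: 0.0733
grip_force: 0.0
```

```bash
python3 -c "
from h import *
s=observe();print(s['qpos'],s['tool_pos'],s['tool_rot'],s['contact_force'])
collars()"
```

```text
[-3.59846725e-02  6.69807274e-01  1.51520358e+00  1.59379526e-04
  9.53259772e-01 -1.60574540e+00] [0.60110622 0.0548509  0.04488098] [3.14157856 0.00332455 3.14046497] [ 0.20728635 -0.46735345 -0.39105794]
top A []
top B []
scene A [(271, [0.6031, 0.0487])]
scene B []
```

Call:
send_rows(targets=[[0.8,0.001,-0.005,-0.015,0],[0.8,0,0,-0.015,0],[0.8,0,0,-0.005,0],[0.8,0,0,-0.003,0],[0.8,0,0,0,0]])

```text
time: 2.9
tool_pos: [0.6007, 0.0493, 0.0039]
tool_rot: [3.141, -0.001, 3.14]
contact_force: [0.5, 0.3, 0.3]
opening: 0.0733
grip_force: 0.0
```

Call:
send_rows(targets=[[0.8,0,0,0,0]])

```text
time: 3.0
tool_pos: [0.6012, 0.0493, 0.0048]
tool_rot: [3.141, 0.0, 3.14]
contact_force: [-0.7, 0.2, 0.1]
opening: 0.0738
grip_force: 0.0
```

Call:
send_rows(targets=[[0.4,0,0,0,0],[0.4,0,0,0,0],[0.4,0,0,0,0],[0.4,0,0,0,0]], grip_force=25)

```text
time: 3.4
tool_pos: [0.6012, 0.0493, 0.0051]
tool_rot: [3.142, 0.001, 3.14]
contact_force: [0.3, 0.0, 1.4]
opening: 0.0536
grip_force: 25.0
```

Call:
send_rows(targets=[[0.4,0,0,0.02,0],[0.4,0,0,0.04,0],[0.4,0,0,0.04,0],[0.4,0,0,0.04,0],[0.4,0,0,0,0]])

```text
time: 3.9
tool_pos: [0.604, 0.0492, 0.1506]
tool_rot: [-3.141, 0.011, 3.14]
contact_force: [0.3, -1.1, -2.1]
opening: 0.054
grip_force: 25.0
```

Call:
send_rows(targets=[[0.4,0.001,-0.039,0,0],[0.4,0.001,-0.039,0,0],[0.4,0.002,-0.039,0,0],[0.4,0.001,-0.039,0,0],[0.4,0.001,-0.039,0,0]])

```text
time: 4.4
tool_pos: [0.6061, -0.1469, 0.143]
tool_rot: [3.14, -0.003, 3.14]
contact_force: [0.9, -0.2, -1.8]
opening: 0.0537
grip_force: 25.0
```

Call:
send_rows(targets=[[0.4,0.001,-0.039,0,0],[0.4,0.001,-0.039,0,0],[0.4,0.002,-0.041,0,0],[0.4,0,0,0,0],[0.4,0,0,0,0]])

```text
time: 4.9
tool_pos: [0.61, -0.2652, 0.1427]
tool_rot: [3.14, -0.003, 3.138]
contact_force: [0.4, 0.8, -2.9]
opening: 0.0538
grip_force: 25.0
```

```bash
python3 - <<'E'
from h import *
for n in ("scene","top"):
    im,d=read_camera(n);s=observe();c=calibration(n);p=s['tool_pos'];P=allpts(c,d)
    k=ringfit(P,p[:2],.04,p[2]-.005,p[2]+.02)
    print(n,p,k.sum());np.savez("pics/x_%s.npz"%n,im=im,d=d)
    if n=="scene":
        u,v=proj(c,p+[0,0,.0])[0].astype(int);print(u,v);cv2.imwrite("pics/c3.png",cv2.resize(im[v-40:v+50,u-60:u+60],(800,600),interpolation=2)[:,:,::-1])
E
```

```text
scene [ 0.61026287 -0.26407294  0.14306301] 523
191 258
top [ 0.61055082 -0.26344761  0.14352454] 10
```

View pics/c3.png

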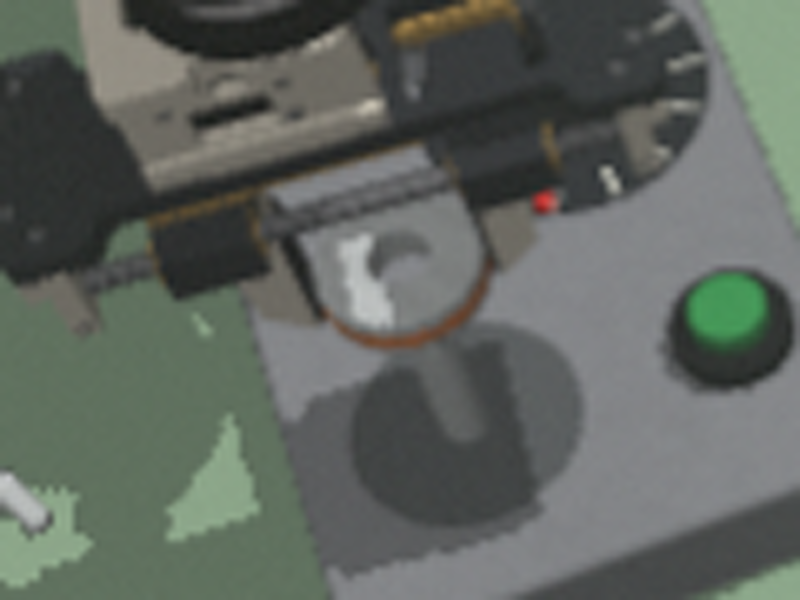

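```bash
cat >> h.py <<'E'
def heldcirc(z,r,pad=.012,D=None):
    """circle of known radius fitted to front edge of held collar's top face seen by scene cam"""
    from scipy.optimize import least_squares
    if D is None: im,d=read_camera("scene")
    else: im,d=D["im"],D["d"]
    c=calibration("scene");p=observe()['tool_pos'];P=allpts(c,d)
    k=ringfit(P,p[:2],r+pad,z-.012,z+.010)&(abs(P[:,:,1]-p[1])<r*.85)
    vs,us=np.nonzero(k);e=[]
    for u in np.unique(us):
        col=vs[us==u];v=col.max();e.append((u,v))     # lowest pixel: bottom edge of rim side
    Q=onplane(c,np.array(e)+[0,.5],z-.016)[:,:2]
    f=least_squares(lambda x:np.hypot(Q[:,0]-x[0],Q[:,1]-x[1])-r,p[:2],loss='soft_l1',f_scale=.001)
    print("tool",np.round(p,4),"n",len(e),"centre",np.round(f.x,4),"res",np.round(np.sqrt(np.mean(f.fun**2))*1e3,2),"off",np.round(f.x-p[:2],4));return P[k],f.x
E
python3 - <<'E'
from h import *
D=np.load("pics/x_scene.npz")
for z in(.153,.156):
    q,_=heldcirc(z,.027,D=D)
print(np.round(np.percentile(q[:,2],[5,25,50,75,95]),4))
E
```

```text
tool [ 0.6106 -0.2634  0.1435] n 26 centre [ 0.6076 -0.2636] res 1.25 off [-0.0029 -0.0001]
tool [ 0.6106 -0.2634  0.1435] n 26 centre [ 0.6078 -0.2636] res 1.15 off [-0.0027 -0.0001]
[0.1467 0.1526 0.1542 0.1552 0.1569]
```

```bash
sed -i 's/z-.012,z+.010/z-.024,z+.010/' h.py; python3 - <<'E'
from h import *
D=np.load("pics/x_scene.npz")
for z in(.153,.1545,.156):
    q,_=heldcirc(z,.027,D=D)
S=np.load("pics/scene0.npz");c=calibration("scene");P=allpts(c,S["d"])
k=ringfit(P,(.6135,-.264),.02,.106,.13);print(np.round(np.median(P[k],0),4),k.sum(), np.round(onplane(c,[np.argwhere(k).mean(0)[::-1]],.108),4))
E
```

```text
tool [ 0.6106 -0.2634  0.1435] n 26 centre [ 0.6086 -0.2636] res 1.19 off [-0.0019 -0.0001]
tool [ 0.6106 -0.2634  0.1435] n 26 centre [ 0.6096 -0.2634] res 1.18 off [-0.0009  0.    ]
tool [ 0.6106 -0.2634  0.1435] n 26 centre [ 0.6106 -0.2632] res 1.17 off [0.0001 0.0002]
[ 0.6152 -0.2643  0.1104] 23 [[ 0.6134 -0.2647  0.108 ]]
```

Call:
send_rows(targets=[[0.4,0.003,-0.001,0,0],[0.4,0,0,-0.015,0],[0.4,0,0,-0.015,0],[0.4,0,0,-0.01,0],[0.4,0,0,-0.005,0]])

```text
time: 5.5
tool_pos: [0.6135, -0.2653, 0.0988]
tool_rot: [3.142, -0.002, 3.141]
contact_force: [-2.7, -1.9, -0.8]
opening: 0.0534
grip_force: 25.0
```

Call:
send_rows(targets=[[0.4,0,0,-0.005,0],[0.4,0,0,0,0]])

```text
time: 5.7
tool_pos: [0.6136, -0.2656, 0.0943]
tool_rot: [3.141, -0.001, 3.14]
contact_force: [-2.7, -2.2, -4.8]
opening: 0.0536
grip_force: 25.0
```

Call:
send_rows(targets=[[0.4,-0.001,-0.001,0,0],[0.4,0,0,0,0]])

```text
time: 5.9
tool_pos: [0.6136, -0.2666, 0.0953]
tool_rot: [3.141, 0.002, 3.14]
contact_force: [0.0, -0.3, -2.8]
opening: 0.0538
grip_force: 25.0
```

Call:
send_rows(targets=[[0.4,0,0,-0.01,0],[0.4,0,0,-0.01,0],[0.4,0,0,-0.005,0],[0.4,0,0,0,0]])

```text
time: 6.3
tool_pos: [0.6125, -0.2662, 0.0681]
tool_rot: [3.14, -0.002, 3.14]
contact_force: [0.8, 0.1, -3.6]
opening: 0.0536
grip_force: 25.0
```

Call:
send_rows(targets=[[0.4,0,0,-0.006,0],[0.4,0,0,-0.004,0],[0.4,0,0,-0.002,0],[0.4,0,0,-0.001,0],[0.4,0,0,0,0]])

```text
time: 6.8
tool_pos: [0.6131, -0.2667, 0.0567]
tool_rot: [3.141, 0.0, 3.14]
contact_force: [-0.2, -0.6, -3.0]
opening: 0.0534
grip_force: 25.0
```

Call:
send_rows(targets=[[0.4,0,0,-0.002,0],[0.4,0,0,-0.001,0],[0.4,0,0,0,0]])

```text
time: 7.1
tool_pos: [0.6134, -0.2669, 0.055]
tool_rot: [-3.141, 0.001, 3.14]
contact_force: [0.4, 0.5, 1.0]
opening: 0.0547
grip_force: 2.3
```

Call:
send_rows(targets=[[0.75,0,0,0,0],[0.75,0,0,0,0],[0.75,0,0,0,0]])

```text
time: 7.4
tool_pos: [0.6131, -0.2668, 0.0537]
tool_rot: [-3.142, 0.0, 3.14]
contact_force: [0.1, 0.5, 0.4]
opening: 0.068
grip_force: 0.0
```

Call:
send_rows(targets=[[0.75,0,0,0.02,0],[0.75,0,0,0.04,0],[0.75,0,0,0.04,0],[0.75,0,0,0,0]])

```text
time: 7.8
tool_pos: [0.6159, -0.2683, 0.1606]
tool_rot: [-3.136, 0.01, 3.14]
contact_force: [0.0, 0.0, -0.6]
opening: 0.0689
grip_force: 0.0
```

```bash
python3 - <<'E'
from h import *
collars((("B",(.485,.07),.06),))
im,d=read_camera("scene");c=calibration("scene");P=allpts(c,d);k=ringfit(P,(.6135,-.265),.03,.058,.073);q=P[k];print(np.round(np.median(q,0),4),np.round(np.percentile(q[:,2],[10,50,90]),4))
E
```

```text
top B [(88, [0.4909, 0.0744])]
scene B [(108, [0.4846, 0.0686])]
[ 0.6215 -0.263   0.0668] [0.0622 0.0668 0.0692]
```

Call:
send_rows(targets=[[0.75,-0.014,0.037,0,0],[0.75,-0.014,0.037,0,0],[0.75,-0.014,0.037,0,0],[0.75,-0.014,0.037,0,0],[0.75,-0.014,0.037,0,0]])

```text
time: 8.45
tool_pos: [0.5412, -0.0801, 0.1519]
tool_rot: [3.14, -0.003, 3.139]
contact_force: [-0.3, 0.7, -0.1]
opening: 0.0687
grip_force: 0.0
```

Call:
send_rows(targets=[[0.75,-0.014,0.037,-0.01,0],[0.75,-0.014,0.037,-0.01,0],[0.75,-0.014,0.037,-0.01,0],[0.75,-0.016,0.041,-0.01,0],[0.75,0,0,0,0]])

```text
time: 8.95
tool_pos: [0.4806, 0.0741, 0.111]
tool_rot: [3.14, -0.008, -3.139]
contact_force: [0.4, 0.3, 0.1]
opening: 0.0688
grip_force: 0.0
```

Call:
send_rows(targets=[[0.75,0,0,0,0],[0.75,0,0,0,0]])

```text
time: 9.15
tool_pos: [0.4853, 0.0696, 0.1133]
tool_rot: [-3.141, -0.001, 3.139]
contact_force: [-0.5, -0.7, -0.7]
opening: 0.0689
grip_force: 0.0
```

```bash
python3 - <<'E'
from h import *
collars((("B",(.485,.07),.06),))
E
```

```text
top B []
scene B [(90, [0.4836, 0.0692])]
```

Call:
send_rows(targets=[[0.75,0,0,-0.03,0],[0.75,0,0,-0.03,0],[0.75,0,0,-0.03,0],[0.75,0,0,-0.01,0],[0.75,0,0,-0.005,0]])

```text
time: 9.75
tool_pos: [0.485, 0.0696, 0.0081]
tool_rot: [3.142, -0.001, 3.138]
contact_force: [0.8, 0.4, 0.7]
opening: 0.0689
grip_force: 0.0
```

Call:
send_rows(targets=[[0.75,0,0,-0.004,0],[0.75,0,0,0,0],[0.75,0,0,0,0]])

```text
time: 10.05
tool_pos: [0.4857, 0.0703, 0.0056]
tool_rot: [3.142, 0.002, 3.14]
contact_force: [0.4, -0.7, 0.7]
opening: 0.0691
grip_force: 0.0
```

Call:
send_rows(targets=[[0.2,0,0,0,0],[0.2,0,0,0,0],[0.2,0,0,0,0],[0.2,0,0,0,0],[0.2,0,0,0,0]], grip_force=25)

```text
time: 10.55
tool_pos: [0.4851, 0.0703, 0.0049]
tool_rot: [3.142, 0.0, 3.14]
contact_force: [-0.1, 0.1, 1.6]
opening: 0.037
grip_force: 25.0
```

Call:
send_rows(targets=[[0.2,0,0,0.02,0],[0.2,0,0,0.04,0],[0.2,0,0,0.04,0],[0.2,0,0,0.04,0],[0.2,0,0,0.01,0]])

```text
time: 11.05
tool_pos: [0.487, 0.0703, 0.1588]
tool_rot: [3.142, 0.007, 3.14]
contact_force: [0.6, 0.1, -0.8]
opening: 0.0368
grip_force: 25.0
```

Call:
send_rows(targets=[[0.2,0.014,-0.037,0,0],[0.2,0.014,-0.037,0,0],[0.2,0.014,-0.037,0,0],[0.2,0.014,-0.037,0,0],[0.2,0.014,-0.037,0,0]])

```text
time: 11.55
tool_pos: [0.5548, -0.1161, 0.1536]
tool_rot: [3.141, -0.002, 3.14]
contact_force: [0.8, 0.4, 0.2]
opening: 0.0371
grip_force: 25.0
```

Call:
send_rows(targets=[[0.2,0.014,-0.037,0,0],[0.2,0.014,-0.037,0,0],[0.2,0.014,-0.037,0,0],[0.2,0.016,-0.04,0,0],[0.2,0,0,0,0]])

```text
time: 12.05
tool_pos: [0.6132, -0.2707, 0.1523]
tool_rot: [-3.141, -0.001, 3.135]
contact_force: [1.5, 0.1, -1.2]
opening: 0.0367
grip_force: 25.0
```

Call:
send_rows(targets=[[0.2,0,0,0,0],[0.2,0,0,0,0]])

```text
time: 12.25
tool_pos: [0.6124, -0.2646, 0.1537]
tool_rot: [3.14, -0.002, 3.14]
contact_force: [-0.1, 1.1, -0.9]
opening: 0.0366
grip_force: 25.0
```

```bash
python3 - <<'E'
from h import *
z=observe()['tool_pos'][2]+.0115
q,_=heldcirc(z,.019);print(np.round(np.percentile(q[:,2],[5,50,95]),4),z)
E
```

```text
tool [ 0.6126 -0.2644  0.1542] n 19 centre [ 0.6093 -0.2636] res 1.08 off [-0.0033  0.0008]
[0.1534 0.1645 0.168 ] 0.16521944278772982
```

Call:
send_rows(targets=[[0.2,0.0015,-0.0015,0,0],[0.2,0,0,-0.02,0],[0.2,0,0,-0.015,0],[0.2,0,0,-0.01,0],[0.2,0,0,-0.005,0]])

```text
time: 12.8
tool_pos: [0.6143, -0.2665, 0.1039]
tool_rot: [3.141, -0.001, 3.141]
contact_force: [-0.3, 0.1, -1.1]
opening: 0.0369
grip_force: 25.0
```

Call:
send_rows(targets=[[0.2,0,0,-0.005,0],[0.2,0,0,-0.005,0],[0.2,0,0,0,0]])

```text
time: 13.1
tool_pos: [0.6144, -0.2671, 0.0943]
tool_rot: [3.141, -0.001, 3.14]
contact_force: [-1.5, 0.1, -0.3]
opening: 0.0367
grip_force: 25.0
```

Call:
send_rows(targets=[[0.2,-0.001,0,-0.003,0],[0.2,0,0,-0.008,0],[0.2,0,0,-0.005,0],[0.2,0,0,-0.003,0],[0.2,0,0,0,0]])

```text
time: 13.6
tool_pos: [0.6132, -0.267, 0.0749]
tool_rot: [3.141, -0.001, 3.14]
contact_force: [-0.1, -0.5, -1.0]
opening: 0.0369
grip_force: 25.0
```

Call:
send_rows(targets=[[0.2,0,0,-0.001,0],[0.2,0,0,-0.001,0],[0.2,0,0,0,0]])

```text
time: 13.9
tool_pos: [0.6135, -0.2672, 0.0738]
tool_rot: [3.142, 0.0, 3.14]
contact_force: [0.8, -0.6, -0.4]
opening: 0.037
grip_force: 25.0
```

Call:
send_rows(targets=[[0.2,0,0,-0.001,0],[0.2,0,0,-0.001,0],[0.2,0,0,0,0]])

```text
time: 14.2
tool_pos: [0.6135, -0.2672, 0.0716]
tool_rot: [3.141, -0.0, 3.14]
contact_force: [-0.4, 0.1, -1.3]
opening: 0.0366
grip_force: 25.0
```

Call:
send_rows(targets=[[0.55,0,0,0,0],[0.55,0,0,0,0],[0.55,0,0,0,0]])

```text
time: 14.5
tool_pos: [0.6137, -0.2673, 0.072]
tool_rot: [-3.141, 0.0, 3.14]
contact_force: [0.3, -0.9, -0.3]
opening: 0.0498
grip_force: 0.0
```

Call:
send_rows(targets=[[0.55,0,0,0.02,0],[0.55,0,0,0.04,0],[0.55,0,0,0.03,0],[0.55,0,0,0,0]])

```text
time: 14.9
tool_pos: [0.6158, -0.2685, 0.1675]
tool_rot: [-3.137, 0.009, 3.14]
contact_force: [-0.5, -0.9, 0.8]
opening: 0.0504
grip_force: 0.0
```

```bash
python3 - <<'E'
from h import *
im,d=read_camera("scene");c=calibration("scene");P=allpts(c,d)
for nm,r0,r1,lo,hi in [("54 top",.02,.026,.055,.078),("38 top",.011,.018,.075,.095)]:
    r=np.hypot(P[:,:,0]-.6135,P[:,:,1]+.265);k=(r>r0)&(r<r1)&(P[:,:,2]>lo)&(P[:,:,2]<hi);q=P[k];print(nm,k.sum(),np.round(np.median(q,0),4),np.round(np.percentile(q[:,2],[10,50,90]),4))
cv2.imwrite("pics/c4.png",cv2.resize(im[200:320,140:280],(700,600),interpolation=2)[:,:,::-1])
E
```

```text
54 top 98 [ 0.627  -0.265   0.0672] [0.0649 0.0672 0.0688]
38 top 103 [ 0.6197 -0.263   0.0826] [0.0793 0.0826 0.0851]
```

View pics/c4.png

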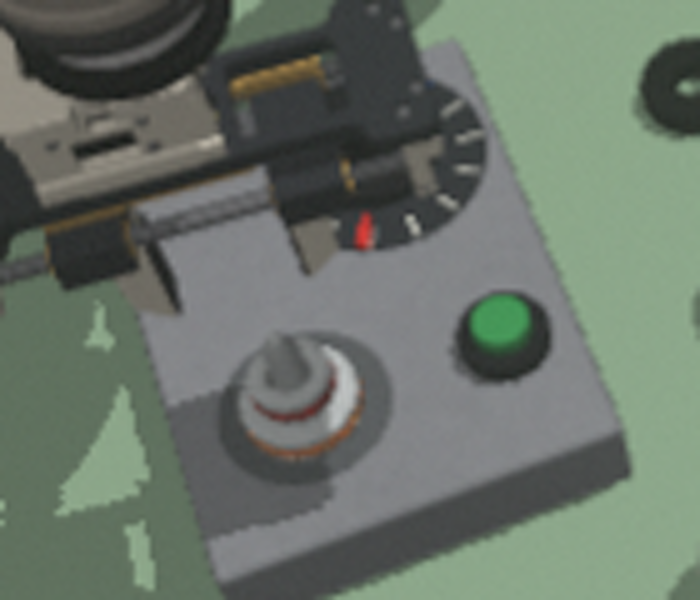

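Both collars are home: scene crop shows 38 on 54 at the post, tops at 0.083 and 0.067. Next is the dial.

Call:
send_rows(targets=[[0.55,-0.014,0.007,0,-0.143],[0.55,-0.014,0.007,0,-0.143],[0.55,-0.014,0.007,0,-0.143],[0.55,-0.014,0.007,0,-0.143],[0.55,-0.014,0.007,0,-0.143]])

```text
time: 15.45
tool_pos: [0.5423, -0.2315, 0.1604]
tool_rot: [-3.141, -0.002, 2.419]
contact_force: [-0.2, -0.3, -0.2]
opening: 0.0504
grip_force: 0.0
```

Call:
send_rows(targets=[[0.55,-0.014,0.007,0,-0.143],[0.55,-0.014,0.007,0,-0.143],[0.55,-0.014,0.007,0,-0.143],[0.55,-0.013,0.005,0,-0.143],[0.55,0,0,0,0]])

```text
time: 15.95
tool_pos: [0.4868, -0.2052, 0.1608]
tool_rot: [-3.14, -0.002, 1.851]
contact_force: [-0.1, -0.8, 1.3]
opening: 0.0506
grip_force: 0.0
```

Call:
send_rows(targets=[[0.55,0,0,-0.04,0],[0.55,0,0,-0.02,0],[0.55,0,0,0,0],[0.55,0,0,0,0]])

```text
time: 16.35
tool_pos: [0.4889, -0.2064, 0.1016]
tool_rot: [-3.141, -0.0, 1.855]
contact_force: [-0.3, 0.3, 0.4]
opening: 0.0502
grip_force: 0.0
```

Call:
send_rows(targets=[[0.55,0,0,-0.02,0],[0.55,0,0,-0.01,0],[0.55,0,0,-0.003,0],[0.55,0,0,0,0],[0.55,0,0,0,0]])

```text
time: 16.85
tool_pos: [0.489, -0.2065, 0.0695]
tool_rot: [3.141, 0.001, 1.853]
contact_force: [0.9, 0.1, 0.5]
opening: 0.0501
grip_force: 0.0
```

Call:
send_rows(targets=[[0.05,0,0,0,0],[0.05,0,0,0,0],[0.05,0,0,0,0],[0.05,0,0,0,0],[0.05,0,0,0,0]], grip_force=15)

```text
time: 17.35
tool_pos: [0.4885, -0.2062, 0.0688]
tool_rot: [3.141, 0.0, 1.853]
contact_force: [0.6, 0.1, 0.0]
opening: 0.0152
grip_force: 0.6
```

Call:
send_rows(targets=[[0.05,0,0,0,0],[0.05,0,0,0,0]])

```text
time: 17.55
tool_pos: [0.4888, -0.2062, 0.0688]
tool_rot: [3.141, 0.0, 1.853]
contact_force: [1.1, -0.2, 2.3]
opening: 0.0141
grip_force: 15.0
```

Call:
send_rows(targets=[[0.05,0,0,0,-0.1],[0.05,0,0,0,-0.12],[0.05,0,0,0,-0.12],[0.05,0,0,0,-0.12],[0.05,0,0,0,0]])

```text
time: 18.05
tool_pos: [0.4881, -0.2062, 0.0688]
tool_rot: [-3.141, 0.0, 1.392]
contact_force: [-2.1, -1.1, 3.5]
opening: 0.0139
grip_force: 15.0
```

Call:
send_rows(targets=[[0.05,0,0,0,-0.12],[0.05,0,0,0,-0.12],[0.05,0,0,0,-0.12],[0.05,0,0,0,-0.12],[0.05,0,0,0,-0.12]])

```text
time: 18.55
tool_pos: [0.4873, -0.2058, 0.0688]
tool_rot: [-3.139, 0.001, 0.792]
contact_force: [-5.3, 1.6, 5.8]
opening: 0.0141
grip_force: 15.0
```

Call:
send_rows(targets=[[0.05,0,0,0,-0.12],[0.05,0,0,0,-0.12],[0.05,0,0,0,-0.12],[0.05,0,0,0,-0.12],[0.05,0,0,0,-0.12]])

```text
time: 19.05
tool_pos: [0.4869, -0.2051, 0.0688]
tool_rot: [-3.139, 0.003, 0.192]
contact_force: [-6.9, 4.4, 7.4]
opening: 0.0134
grip_force: 15.0
```

Call:
send_rows(targets=[[0.05,0,0,0,-0.12],[0.05,0,0,0,-0.12],[0.05,0,0,0,-0.12],[0.05,0,0,0,-0.12],[0.05,0,0,0,-0.08]])

```text
time: 19.55
tool_pos: [0.4869, -0.2042, 0.0688]
tool_rot: [-3.14, 0.005, -0.368]
contact_force: [-5.1, 7.8, 7.9]
opening: 0.0138
grip_force: 15.0
```

Call:
send_rows(targets=[[0.05,0,0,0,0],[0.05,0,0,0,0]])

```text
time: 19.75
tool_pos: [0.487, -0.2043, 0.0688]
tool_rot: [-3.14, 0.005, -0.364]
contact_force: [-6.5, 8.1, 7.9]
opening: 0.0139
grip_force: 15.0
```

```bash
python3 - <<'E'
from h import *
im,d=read_camera("scene");cv2.imwrite("pics/c5.png",cv2.resize(im[190:310,150:290],(700,600),interpolation=2)[:,:,::-1])
E
```

```text
(no output)
```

View pics/c5.png

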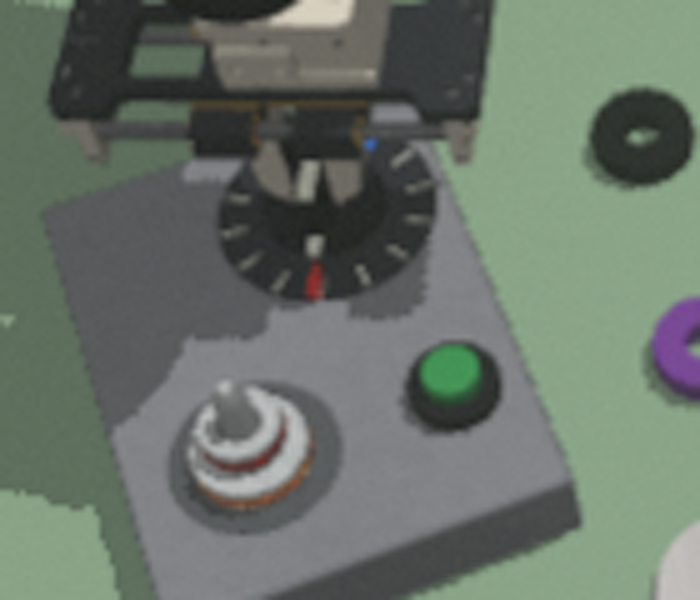

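The crop shows the pointer stripe (315,245) in line with the red marker (315,280). I release, rise, and go to the button with the fingers shut.

Call:
send_rows(targets=[[0.5,0,0,0,0],[0.5,0,0,0,0],[0.5,0,0,0,0],[0.5,0,0,0.03,0],[0.5,0,0,0.04,0]])

```text
time: 20.3
tool_pos: [0.4874, -0.2057, 0.1377]
tool_rot: [-3.141, 0.005, -0.366]
contact_force: [0.8, -0.2, -0.1]
opening: 0.0451
grip_force: 0.0
```

Call:
send_rows(targets=[[0.0,0.025,0.007,0.01,0],[0.0,0.025,0.007,0,0],[0.0,0.025,0.007,0,0],[0.0,0.025,0.007,0,0],[0.0,0.024,0.006,0,0]])

```text
time: 20.8
tool_pos: [0.6136, -0.172, 0.1486]
tool_rot: [3.141, -0.0, -0.366]
contact_force: [0.1, -0.9, 0.2]
opening: 0.0105
grip_force: 0.0
```

Call:
send_rows(targets=[[0.0,0,0,0,0],[0.0,0,0,0,0],[0.0,0,0,-0.03,0],[0.0,0,0,-0.02,0],[0.0,0,0,0,0]])

```text
time: 21.3
tool_pos: [0.6097, -0.172, 0.0958]
tool_rot: [3.141, 0.007, -0.368]
contact_force: [0.1, 0.0, -0.5]
opening: 0.0002
grip_force: 0.0
```

```bash
python3 - <<'E'
from h import *
s=observe();print(s['tool_pos'],s['opening'],s['contact_force'])
D={n:read_camera(n) for n in("scene","top")};
for n,(im,d) in D.items():
    c=calibration(n);P=allpts(c,d);h=cv2.cvtColor(im,cv2.COLOR_RGB2HSV);H,S,V=[h[:,:,i].astype(int) for i in range(3)]
    r=np.hypot(P[:,:,0]-.4885,P[:,:,1]+.204)
    for nm,m in [("white",(V>130)&(S<70)&(r<.034)),("red",((H<8)|(H>172))&(S>120)&(r<.06)&(r>.03))]:
        for a,x in blob(m,3):
            w=P[int(x[1]),int(x[0])];print(n,nm,a,x,np.round(w,4),"ang",np.round(np.arctan2(w[1]+.204,w[0]-.4885),3))
E
```

```text
[ 0.60969142 -0.17195445  0.09579297] 0.00021018243156391037 [ 0.08311953  0.03323752 -0.54064672]
scene white 101 [177.11  62.58] [ 0.4913 -0.1763  0.5169] ang 1.469
scene red 8 [212.5  244.25] [ 0.5226 -0.2189  0.052 ] ang -0.411
top white 15 [444.67 270.33] [ 0.4804 -0.1719  0.5215] ang 1.818
```

Call:
send_rows(targets=[[0,0.001,0,-0.015,0],[0,0,0,-0.006,0],[0,0,0,-0.003,0],[0,0,0,-0.003,0],[0,0,0,0,0]])

```text
time: 21.9
tool_pos: [0.6135, -0.1722, 0.0717]
tool_rot: [3.141, 0.0, -0.367]
contact_force: [-1.1, 0.3, 1.8]
opening: 0.0001
grip_force: 0.8
```

Call:
send_rows(targets=[[0,0,0,-0.003,0],[0,0,0,-0.003,0],[0,0,0,-0.002,0],[0,0,0,0,0],[0,0,0,0,0]])

```text
time: 22.4
tool_pos: [0.6139, -0.1723, 0.0661]
tool_rot: [3.141, -0.002, -0.367]
contact_force: [-5.3, 1.7, 15.3]
opening: 0.0006
grip_force: 7.7
```

Call:
send_rows(targets=[[0,0,0,0.03,0],[0,0,0,0.04,0],[0,0,0,0.01,0],[0.5,0,0,0,0],[0.5,0,0,0,0]])

```text
time: 22.9
tool_pos: [0.6129, -0.1719, 0.1424]
tool_rot: [3.142, 0.002, -0.367]
contact_force: [0.0, -0.3, -0.3]
opening: 0.0119
grip_force: 0.0
```

```bash
python3 - <<'E'
from h import *
print(observe()['tool_pos'])
im,d=read_camera("scene");a=cv2.resize(im[200:320,140:280],(700,600),interpolation=2);cv2.imwrite("pics/c6.png",a[:,:,::-1])
E
```

```text
[ 0.61291591 -0.17193481  0.14241825]
```

View pics/c6.png

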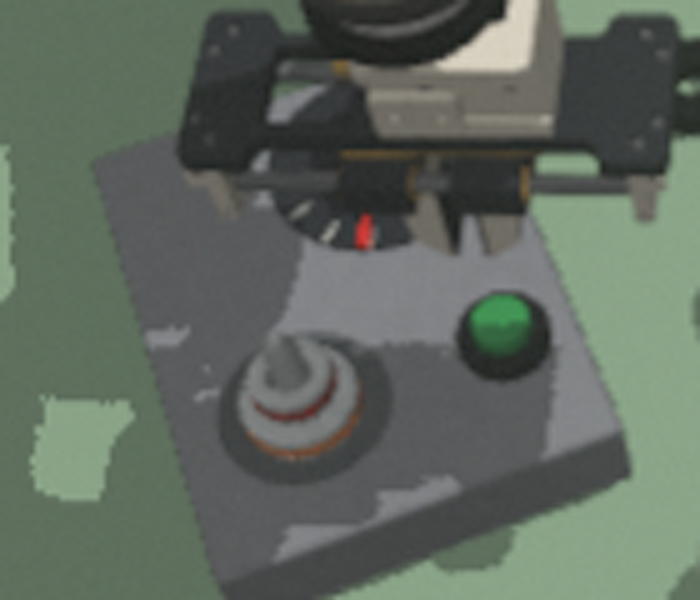

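The crop shows the collars still on the post and the gripper hiding the pointer. I step aside to verify the dial.

Call:
send_rows(targets=[[0.5,0,0.045,0,0],[0.5,0,0.045,0,0],[0.5,0,0.045,0,0],[0.5,0,0,0,0]])

```text
time: 23.35
tool_pos: [0.6122, -0.0316, 0.1418]
tool_rot: [-3.141, 0.005, -0.362]
contact_force: [-0.1, 0.1, -0.0]
opening: 0.0448
grip_force: 0.0
```

```bash
python3 - <<'E'
from h import *
print(observe()['tool_pos'])
I=[cv2.resize(read_camera(n)[0][v:v+60,u:u+60],(390,390),interpolation=2) for n,u,v in(("scene",182,202),("top",380,262))]
cv2.imwrite("pics/c7.png",np.hstack(I)[:,:,::-1])
E
```

```text
[ 0.61223242 -0.03163354  0.14178102]
```

View pics/c7.png

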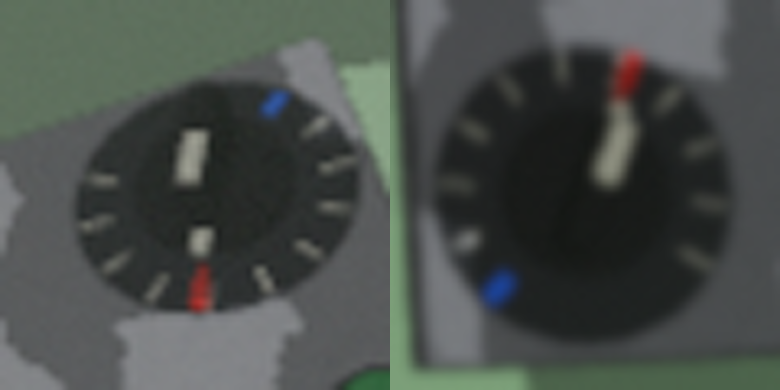

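Pointer and marker coincide in both views (left (200,245)/(200,290), right (618,115)/(628,75)). Back to the dial.

Call:
send_rows(targets=[[0.5,-0.0246,-0.0336,0,0],[0.5,-0.0246,-0.0336,0,0],[0.5,-0.0246,-0.0336,0,0],[0.5,-0.0246,-0.0336,0,0],[0.5,-0.0246,-0.0336,0,0]])

```text
time: 23.95
tool_pos: [0.4886, -0.2078, 0.1429]
tool_rot: [3.141, 0.001, -0.369]
contact_force: [0.3, 0.0, 0.0]
opening: 0.0461
grip_force: 0.0
```

Call:
send_rows(targets=[[0.5,0,0,0,0],[0.5,0,0,0,0],[0.5,0,0,-0.02,0],[0.5,0,0,0,0],[0.5,0,0,0,0]])

```text
time: 24.45
tool_pos: [0.4907, -0.2046, 0.1234]
tool_rot: [-3.141, 0.001, -0.366]
contact_force: [0.2, 0.4, 0.2]
opening: 0.0462
grip_force: 0.0
```

Call:
send_rows(targets=[[0.5,-0.0035,0.001,-0.03,0],[0.5,0,0,-0.015,0],[0.5,0,0,-0.008,0],[0.5,0,0,0,0],[0.5,0,0,0,0]])

```text
time: 24.95
tool_pos: [0.4878, -0.2044, 0.0716]
tool_rot: [3.141, -0.001, -0.367]
contact_force: [0.5, -0.3, 0.0]
opening: 0.046
grip_force: 0.0
```

Call:
send_rows(targets=[[0.05,0,0,0,0],[0.05,0,0,0,0],[0.05,0,0,0,0],[0.05,0,0,0,0],[0.05,0,0,0,0]])

```text
time: 25.45
tool_pos: [0.4871, -0.2043, 0.0709]
tool_rot: [3.142, -0.0, -0.367]
contact_force: [-0.3, -0.1, 0.6]
opening: 0.0137
grip_force: 15.0
```

Call:
send_rows(targets=[[0.05,0,0,0,0],[0.05,0,0,0,0.1],[0.05,0,0,0,0.12],[0.05,0,0,0,0.12],[0.05,0,0,0,0.12]])

```text
time: 25.95
tool_pos: [0.487, -0.2048, 0.0709]
tool_rot: [3.141, -0.0, 0.098]
contact_force: [-1.5, -1.8, 1.5]
opening: 0.0139
grip_force: 15.0
```

Call:
send_rows(targets=[[0.05,0,0,0,0.12],[0.05,0,0,0,0.12],[0.05,0,0,0,0.12],[0.05,0,0,0,0.12],[0.05,0,0,0,0.12]])

```text
time: 26.45
tool_pos: [0.4873, -0.2054, 0.0709]
tool_rot: [3.139, 0.001, 0.698]
contact_force: [0.2, -4.6, -0.3]
opening: 0.014
grip_force: 15.0
```

Call:
send_rows(targets=[[0.05,0,0,0,0.12],[0.05,0,0,0,0.12],[0.05,0,0,0,0.12],[0.05,0,0,0,0.12],[0.05,0,0,0,0.12]])

```text
time: 26.95
tool_pos: [0.488, -0.2058, 0.071]
tool_rot: [3.139, 0.002, 1.298]
contact_force: [2.4, -5.5, -2.9]
opening: 0.0136
grip_force: 15.0
```

Call:
send_rows(targets=[[0.05,0,0,0,0.12],[0.05,0,0,0,0.12],[0.05,0,0,0,0.12],[0.05,0,0,0,0.12],[0.05,0,0,0,0.12]])

```text
time: 27.45
tool_pos: [0.4886, -0.2058, 0.071]
tool_rot: [3.139, 0.004, 1.897]
contact_force: [5.4, -4.7, -4.9]
opening: 0.0138
grip_force: 15.0
```

Call:
send_rows(targets=[[0.05,0,0,0,0.12],[0.05,0,0,0,0.12],[0.05,0,0,0,0.12],[0.05,0,0,0,0.06],[0.05,0,0,0,0.04]])

```text
time: 27.95
tool_pos: [0.4891, -0.2055, 0.071]
tool_rot: [3.14, 0.005, 2.355]
contact_force: [6.4, -3.1, -6.0]
opening: 0.0137
grip_force: 15.0
```

```bash
python3 -c "
from h import *
s=observe();print(s['torque'],s['tool_rot'])"
```

```text
[-0.58563101 -1.09787564 -0.03583281] [3.1400416  0.00513856 2.35464292]
```

Turn a little further, watching for the end stop.

Call:
send_rows(targets=[[0.05,0,0,0,0.04],[0.05,0,0,0,0.03],[0.05,0,0,0,0.03],[0.05,0,0,0,0]])

```text
time: 28.35
tool_pos: [0.489, -0.2053, 0.071]
tool_rot: [3.14, 0.005, 2.453]
contact_force: [7.3, -3.3, -4.5]
opening: 0.0138
grip_force: 15.2
```

```bash
python3 -c "
from h import *
s=observe();print(s['torque'],s['tool_rot'])"
```

```text
[-0.51646489 -1.1092977  -0.3235441 ] [3.14027211 0.00484101 2.45250869]
```

Call:
send_rows(targets=[[0.5,0,0,0,0],[0.5,0,0,0,0],[0.5,0,0,0,0],[0.5,0,0,0.04,0],[0.5,0,0,0.045,0]])

```text
time: 28.85
tool_pos: [0.4857, -0.2035, 0.1552]
tool_rot: [-3.141, -0.005, 2.453]
contact_force: [0.2, -0.7, 1.1]
opening: 0.045
grip_force: 0.0
```

Call:
send_rows(targets=[[0.7,0.02,0.04,0.01,0.1],[0.7,0.02,0.04,0,0.14],[0.7,0.02,0.04,0,0.14],[0.7,0.02,0.03,0,0.14],[0.7,0.02,0,0,0.14]])

```text
time: 29.35
tool_pos: [0.5872, -0.05, 0.1659]
tool_rot: [3.14, -0.001, 3.123]
contact_force: [0.8, -1.2, -0.3]
opening: 0.0638
grip_force: 0.0
```

```bash
python3 - <<'E'
from h import *
print(observe()['tool_pos'])
I=[cv2.resize(read_camera(n)[0][v:v+h,u:u+h],(390,390),interpolation=2) for n,u,v,h in(("scene",175,202,100),("top",380,215,100))]
cv2.imwrite("pics/c8.png",np.hstack(I)[:,:,::-1])
E
```

```text
[ 0.58724495 -0.05003274  0.16588165]
```

View pics/c8.png

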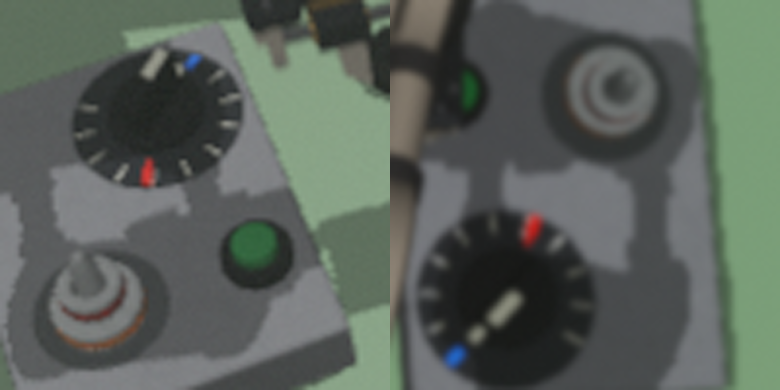

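The crop shows the pointer on the blue zero line (right (470,340)) and both collars on the post. Now unload collar_38.

Call:
send_rows(targets=[[0.65,0.0043,-0.036,0,0.01],[0.65,0.0043,-0.036,0,0.01],[0.65,0.0043,-0.036,0,0],[0.65,0.0043,-0.036,0,0],[0.65,0.0043,-0.036,0,0]])

```text
time: 29.95
tool_pos: [0.6073, -0.2361, 0.1656]
tool_rot: [3.141, -0.001, 3.128]
contact_force: [0.7, 0.2, 0.0]
opening: 0.0598
grip_force: 0.0
```

Call:
send_rows(targets=[[0.65,0.004,-0.036,0,0],[0.65,0,0,0,0],[0.65,0,0,0,0],[0.65,0,0,-0.03,0],[0.65,0,0,0,0]])

```text
time: 30.45
tool_pos: [0.6101, -0.2679, 0.1322]
tool_rot: [3.137, -0.007, 3.132]
contact_force: [-1.2, 0.8, -1.2]
opening: 0.0594
grip_force: 0.0
```

Call:
send_rows(targets=[[0.65,0,0,0,0]])

```text
time: 30.55
tool_pos: [0.612, -0.269, 0.1357]
tool_rot: [3.14, -0.002, 3.133]
contact_force: [-0.5, -0.5, 1.2]
opening: 0.0598
grip_force: 0.0
```

Call:
send_rows(targets=[[0.65,0.001,0.002,-0.025,0],[0.65,0,0,-0.025,0],[0.65,0,0,-0.01,0],[0.65,0,0,-0.003,0],[0.65,0,0,0,0]])

```text
time: 31.05
tool_pos: [0.614, -0.2683, 0.0738]
tool_rot: [-3.141, 0.001, 3.133]
contact_force: [-0.3, 0.3, 0.4]
opening: 0.0594
grip_force: 0.0
```

Call:
send_rows(targets=[[0.2,0,0,0,0],[0.2,0,0,0,0],[0.2,0,0,0,0],[0.2,0,0,0,0],[0.2,0,0,0,0]], grip_force=25)

```text
time: 31.55
tool_pos: [0.6138, -0.2683, 0.0735]
tool_rot: [-3.141, 0.001, 3.133]
contact_force: [-0.3, 1.1, 4.0]
opening: 0.0364
grip_force: 25.0
```

Call:
send_rows(targets=[[0.2,0,0,0.015,0],[0.2,0,0,0.02,0],[0.2,0,0,0.025,0],[0.2,0,0,0.02,0],[0.2,0,0,0,0]])

```text
time: 32.05
tool_pos: [0.6151, -0.2691, 0.1569]
tool_rot: [-3.138, 0.006, 3.133]
contact_force: [0.6, -0.3, -0.6]
opening: 0.0362
grip_force: 25.0
```

```bash
python3 - <<'E'
from h import *
im,d=read_camera("scene");c=calibration("scene");P=allpts(c,d)
r=np.hypot(P[:,:,0]-.6135,P[:,:,1]+.265);print(observe()['tool_pos'],observe()['opening'])
for lo,hi in[(.055,.078),(.078,.1),(.12,.2)]:
    k=(r>.011)&(r<.026)&(P[:,:,2]>lo)&(P[:,:,2]<hi);print(lo,k.sum(),np.round(np.median(P[k],0),4))
E
```

```text
[ 0.614179   -0.26859917  0.15450818] 0.03659559796429275
0.055 244 [ 0.6186 -0.2622  0.0672]
0.078 0 [nan nan nan]
0.12 278 [ 0.6241 -0.2702  0.1659]
  return _methods._mean(a, axis=axis, dtype=dtype,
  ret = um.true_divide(
```

Call:
send_rows(targets=[[0.2,-0.008,0.042,0,0],[0.2,-0.008,0.042,0,0],[0.2,-0.008,0.042,0,0],[0.2,-0.008,0.042,0,0],[0.2,-0.008,0.042,0,0]])

```text
time: 32.6
tool_pos: [0.5721, -0.0565, 0.1513]
tool_rot: [3.141, -0.003, 3.132]
contact_force: [0.8, -0.6, -0.6]
opening: 0.0364
grip_force: 25.0
```

Call:
send_rows(targets=[[0.2,-0.008,0.042,0,0],[0.2,-0.008,0.042,0,0],[0.2,-0.008,0.042,0,0],[0.2,-0.008,0.042,0,0],[0.2,-0.008,0.042,0,0]])

```text
time: 33.1
tool_pos: [0.5321, 0.1532, 0.1514]
tool_rot: [-3.141, -0.002, 3.133]
contact_force: [1.2, 0.2, -1.0]
opening: 0.0366
grip_force: 25.0
```

Call:
send_rows(targets=[[0.2,-0.008,0.042,0,0],[0.2,-0.006,0.04,0,0],[0.2,0,0,0,0],[0.2,0,0,-0.04,0],[0.2,0,0,-0.04,0]])

```text
time: 33.6
tool_pos: [0.5196, 0.2338, 0.0718]
tool_rot: [3.141, 0.002, 3.134]
contact_force: [0.5, -0.7, -1.0]
opening: 0.0366
grip_force: 25.0
```

Call:
send_rows(targets=[[0.2,0,0,-0.03,0],[0.2,0,0,0,0],[0.2,0,0,0,0],[0.2,0,0,0,0]])

```text
time: 34.0
tool_pos: [0.5207, 0.2338, 0.0443]
tool_rot: [3.141, 0.003, 3.132]
contact_force: [0.6, 0.8, -1.1]
opening: 0.0369
grip_force: 25.0
```

Call:
send_rows(targets=[[0.2,0,0,-0.015,0],[0.2,0,0,-0.01,0],[0.2,0,0,-0.005,0],[0.2,0,0,-0.002,0],[0.2,0,0,0,0]])

```text
time: 34.5
tool_pos: [0.5198, 0.2339, 0.0115]
tool_rot: [3.141, 0.001, 3.133]
contact_force: [-0.8, -0.1, 0.0]
opening: 0.0367
grip_force: 25.0
```

Call:
send_rows(targets=[[0.2,0,0,-0.001,0],[0.2,0,0,-0.001,0],[0.2,0,0,0,0]])

```text
time: 34.8
tool_pos: [0.5199, 0.2339, 0.0113]
tool_rot: [3.141, 0.002, 3.133]
contact_force: [-6.0, -3.1, 17.0]
opening: 0.0361
grip_force: 25.0
```

Landed. Release and rise.

Call:
send_rows(targets=[[0.2,0,0,0.0015,0],[0.6,0,0,0,0],[0.6,0,0,0,0],[0.6,0,0,0,0]])

```text
time: 35.2
tool_pos: [0.5196, 0.2338, 0.0101]
tool_rot: [3.142, -0.0, 3.133]
contact_force: [0.1, -0.1, 0.4]
opening: 0.0537
grip_force: 0.0
```

Call:
send_rows(targets=[[0.75,0,0,0.03,0],[0.75,0,0,0.04,0],[0.75,0,0,0.04,0],[0.75,0,0,0.035,0],[0.75,0,0,0,0]])

```text
time: 35.7
tool_pos: [0.5223, 0.2347, 0.1604]
tool_rot: [3.139, 0.009, 3.133]
contact_force: [-0.2, -0.5, -0.1]
opening: 0.069
grip_force: 0.0
```

Call:
send_rows(targets=[[0.75,0.008,-0.042,0,0],[0.75,0.008,-0.042,0,0],[0.75,0.008,-0.042,0,0],[0.75,0.008,-0.042,0,0],[0.75,0.008,-0.042,0,0]])

```text
time: 36.2
tool_pos: [0.5593, 0.0222, 0.1543]
tool_rot: [3.141, -0.001, 3.133]
contact_force: [-0.2, 0.1, -0.3]
opening: 0.0689
grip_force: 0.0
```

Call:
send_rows(targets=[[0.75,0.008,-0.042,0,0],[0.75,0.008,-0.042,0,0],[0.75,0.008,-0.042,0,0],[0.75,0.008,-0.042,0,0],[0.75,0.008,-0.042,0,0]])

```text
time: 36.7
tool_pos: [0.5993, -0.1878, 0.1541]
tool_rot: [3.141, -0.001, 3.133]
contact_force: [1.6, 0.5, 0.7]
opening: 0.0688
grip_force: 0.0
```

Call:
send_rows(targets=[[0.75,0.008,-0.042,0,0],[0.75,0.006,-0.04,0,0],[0.75,0,0,0,0],[0.75,0,0,0,0],[0.75,0,0,0,0]])

```text
time: 37.2
tool_pos: [0.6132, -0.267, 0.1544]
tool_rot: [3.14, -0.001, 3.133]
contact_force: [-0.5, -0.5, -0.4]
opening: 0.069
grip_force: 0.0
```

```bash
python3 - <<'E'
from h import *
print(observe()['tool_pos'])
collars((("tray38",(.52,.235),.06),))
E
```

```text
[ 0.61323654 -0.26696814  0.15442149]
top tray38 [(139, [0.5207, 0.2354])]
scene tray38 [(103, [0.5184, 0.2358])]
```

Call:
send_rows(targets=[[0.75,0,0,-0.03,0],[0.75,0,0,-0.03,0],[0.75,0,0,-0.02,0],[0.75,0,0,-0.01,0],[0.75,0,0,-0.005,0]])

```text
time: 37.8
tool_pos: [0.6135, -0.2672, 0.0596]
tool_rot: [3.141, -0.001, 3.134]
contact_force: [-0.6, 0.3, 1.4]
opening: 0.0687
grip_force: 0.0
```

Call:
send_rows(targets=[[0.75,0,0,-0.002,0],[0.75,0,0,0,0],[0.75,0,0,0,0]])

```text
time: 38.1
tool_pos: [0.6141, -0.2685, 0.0594]
tool_rot: [-3.141, 0.002, 3.133]
contact_force: [-0.9, -0.0, 0.6]
opening: 0.0689
grip_force: 0.0
```

Call:
send_rows(targets=[[0.4,0,0,0,0],[0.4,0,0,0,0],[0.4,0,0,0,0],[0.4,0,0,0,0],[0.4,0,0,0,0]], grip_force=25)

```text
time: 38.6
tool_pos: [0.6137, -0.268, 0.0587]
tool_rot: [3.141, 0.0, 3.133]
contact_force: [-0.8, 1.9, 5.2]
opening: 0.0533
grip_force: 25.0
```

Call:
send_rows(targets=[[0.4,0,0,0.015,0],[0.4,0,0,0.025,0],[0.4,0,0,0.03,0],[0.4,0,0,0.03,0],[0.4,0,0,0,0]])

```text
time: 39.1
tool_pos: [0.6156, -0.2697, 0.1637]
tool_rot: [-3.137, 0.008, 3.133]
contact_force: [0.9, 0.7, -1.0]
opening: 0.0535
grip_force: 25.0
```

Call:
send_rows(targets=[[0.4,0.001,0.042,0,0],[0.4,0.001,0.042,0,0],[0.4,0.001,0.042,0,0],[0.4,0.001,0.042,0,0],[0.4,0.001,0.042,0,0]])

```text
time: 39.6
tool_pos: [0.6177, -0.0567, 0.1568]
tool_rot: [3.141, -0.002, 3.132]
contact_force: [1.6, 0.2, -3.2]
opening: 0.053
grip_force: 25.0
```

Call:
send_rows(targets=[[0.4,0.001,0.042,0,0],[0.4,0.001,0.042,0,0],[0.4,0.001,0.042,0,0],[0.4,0.001,0.042,0,0],[0.4,0.001,0.042,0,0]])

```text
time: 40.1
tool_pos: [0.6227, 0.1532, 0.1568]
tool_rot: [-3.141, -0.002, 3.133]
contact_force: [0.7, 0.0, -3.3]
opening: 0.0528
grip_force: 25.0
```

Call:
send_rows(targets=[[0.4,0.001,0.042,0,0],[0.4,0.001,0.04,0,0],[0.4,0,0,0,0],[0.4,0,0,-0.04,0],[0.4,0,0,-0.04,0]])

```text
time: 40.6
tool_pos: [0.6257, 0.2337, 0.0773]
tool_rot: [-3.142, 0.002, 3.134]
contact_force: [1.4, -0.4, -4.1]
opening: 0.0534
grip_force: 25.0
```

Call:
send_rows(targets=[[0.4,0,0,-0.03,0],[0.4,0,0,0,0],[0.4,0,0,0,0],[0.4,0,0,0,0]])

```text
time: 41.0
tool_pos: [0.6269, 0.2338, 0.0503]
tool_rot: [3.141, 0.003, 3.133]
contact_force: [-0.3, 0.5, -2.3]
opening: 0.0531
grip_force: 25.0
```

Call:
send_rows(targets=[[0.4,0,0,-0.02,0],[0.4,0,0,-0.01,0],[0.4,0,0,-0.004,0],[0.4,0,0,0,0],[0.4,0,0,0,0]])

```text
time: 41.5
tool_pos: [0.6261, 0.2339, 0.0151]
tool_rot: [3.141, 0.001, 3.133]
contact_force: [0.5, -0.0, -2.7]
opening: 0.0531
grip_force: 25.0
```

Call:
send_rows(targets=[[0.4,0,0,-0.001,0],[0.4,0,0,0,0]])

```text
time: 41.7
tool_pos: [0.6258, 0.2339, 0.0137]
tool_rot: [3.141, 0.001, 3.133]
contact_force: [-0.4, 0.8, -3.4]
opening: 0.0535
grip_force: 25.0
```

Call:
send_rows(targets=[[0.4,0,0,-0.001,0],[0.4,0,0,-0.0005,0],[0.4,0,0,0,0]])

```text
time: 42.0
tool_pos: [0.6258, 0.2339, 0.0127]
tool_rot: [3.141, 0.001, 3.133]
contact_force: [-1.6, -0.8, 4.7]
opening: 0.053
grip_force: 25.0
```

Call:
send_rows(targets=[[0.75,0,0,0,0],[0.75,0,0,0,0],[0.75,0,0,0,0],[0.75,0,0,0,0]])

```text
time: 42.4
tool_pos: [0.6255, 0.2338, 0.0115]
tool_rot: [3.142, -0.0, 3.133]
contact_force: [0.1, 0.6, -0.8]
opening: 0.0686
grip_force: 0.0
```

Call:
send_rows(targets=[[0.75,0,0,0.03,0],[0.75,0,0,0.04,0],[0.75,0,0,0.04,0],[0.75,0,0,0.035,0],[0.75,-0.03,0,0,0]])

```text
time: 42.9
tool_pos: [0.6007, 0.2342, 0.1627]
tool_rot: [3.138, 0.013, 3.131]
contact_force: [0.4, 0.4, 0.9]
opening: 0.0688
grip_force: 0.0
```

Call:
send_rows(targets=[[0.75,-0.045,-0.02,0,0],[0.75,-0.045,-0.03,0,0],[0.75,-0.045,-0.04,0,0],[0.75,-0.03,-0.04,0,0],[0.75,0,0,0,0]])

```text
time: 43.4
tool_pos: [0.437, 0.11, 0.1564]
tool_rot: [-3.14, -0.004, 3.131]
contact_force: [0.0, 0.1, -0.7]
opening: 0.069
grip_force: 0.0
```

```bash
python3 - <<'E'
from h import *
print(observe()['tool_pos'])
collars((("38",(.52,.235),.045),("54",(.625,.235),.045)))
im,d=read_camera("scene");P=allpts(calibration("scene"),d)
for c0,r in(((.52,.2345),.017),((.626,.2345),.025)):
    k=(np.hypot(P[:,:,0]-c0[0],P[:,:,1]-c0[1])<r)&(P[:,:,2]>.012);q=P[k];A=np.linalg.lstsq(np.c_[q[:,:2]-c0,np.ones(len(q))],q[:,2],rcond=None)[0];print(np.round(A,3),np.round(np.median(q[:,2]),4))
cv2.imwrite("pics/c9.png",im[:,:,::-1])
E
```

```text
[0.43701268 0.10996237 0.15637857]
top 38 []
top 54 [(314, [0.6275, 0.235])]
scene 38 [(101, [0.5181, 0.2356])]
scene 54 [(270, [0.6262, 0.2347])]
[ 0.057 -0.011  0.02 ] 0.0205
[0.018 0.01  0.021] 0.021
```

View pics/c9.png

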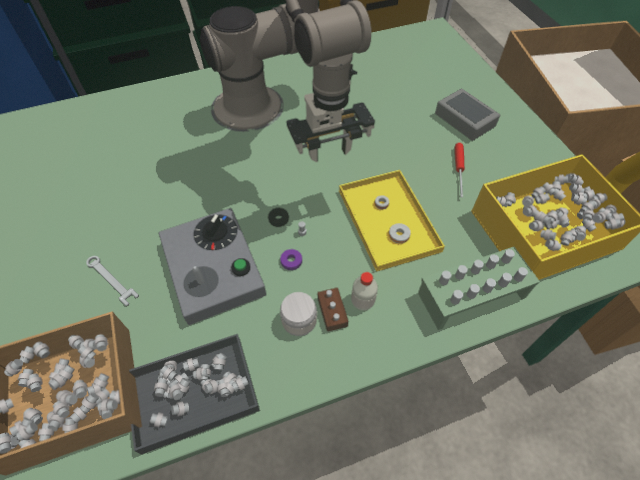

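Both collars lie flat in the tray (382,201) and (400,233), tops at about 0.020 (0.004 floor + 0.016). The dial is at zero and the bystanders are in place.

```bash
python3 -c "
from cell import *
print(hand_in())"
```

```text
the job is handed in; nothing more can be done
None
```

The job is handed in: collar_54 and collar_38, the only two collars present, were stacked on the post, the dial and button cycle was run, and both now lie flat in the yellow tray with the dial back at zero; `hand_in()` returned no verdict.

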